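# Clamp the sharpening stone with the lever bolt

## Robot

A 6-joint arm with a two-finger parallel gripper is mounted at the origin on a cart in front of the work surface, level with it; the furniture and walls round the work are solid. World frame = base frame: x ahead of the robot, y to its left, z up, the work surface at z = 0. Lengths are in mm, angles in rad, forces in N, time in s.
With the tool pointing down it reaches from about 325 to 875 mm from the base axis. Payload 4.4 kg.
Tool frame: the origin (TCP) lies on the centre line of the jaws, within the pads' length; the fingertips stand ahead of it and the grasp point (between the pads) lies 6 mm ahead of it (ctrl.tcp_to_tips is the z of the fingertips in the tool frame, in mm); z points along the fingers, y is the direction in which the jaws open and shut (so a half turn about z gives the same grasp; the last joint's range is limited). The gripper opens to 85 mm and grips with 20 to 120 N. Pads are 22 mm wide; open, the fingers measure 114 mm over their backs; the gripper's body (76 mm by 85 mm) begins 54 mm behind the grasp point. The pads swing forward as they close: fully open they stand 13 mm farther back than shut.
Start: joints at [-1.435, 0.207, 1.542, -0, 1.393, -0.15], TCP at [162.646, -551.519, 235.382] pointing down, gripper open.
Joint ranges: [-2.73, 2.73], [-0.86, 2.22], [0.23, 2.46], [-1.11, 4.25], [0.08, 2.63], [-2.82, 2.82]. Speed limits (rad/s): [2.79, 2.79, 3.14, 3.14, 3.14, 3.14].

## Interface

Orientations are given as a 3x3 rotation matrix whose columns are the frame's x, y, z axes.
In Python, from plant import ctrl, sensors, optics gives the robot as it stands. Calls block until the motion is done:
- ctrl.move_ptp(position, orientation): joint-space move of the TCP to a pose.
- ctrl.move_l(position, rot=None, vel=150, threshold=None): straight line of the TCP; rot=None keeps the orientation; vel is the mean speed in mm/s. With threshold (N) it stops when the force on the tool has changed by that much, and returns True; else False.
- ctrl.set_joints(angles): joint-space move.
- ctrl.gripper_to(opening, force=None): finger opening in mm; force is the grip in N (None keeps the last); returns when the fingers have stopped.
- ctrl.hold(seconds).
- ctrl.solve_ik(position, orientation): joint angles nearest the present ones, or None.
- sensors.read_state(): the state.
- optics.grab_frame(name): name is "scene" or "top" or "wrist"; returns (picture, depth): 400x640x3 uint8, red, green, blue; 400x640 float32, mm along the optical axis (not along the pixel's ray), 0 where there is no reading.
- optics.camera_params(name): a dict with "mtx" (3x3 intrinsics, pixels), "R" (3x3) and "t" (3): a world point X has camera coordinates R X + t; the wrist camera has in their place "T_tool_cam" (4x4, takes a point from camera to tool coordinates, whose origin is the TCP and whose axes are the flange's). Camera axes: x right, y down, z forward; pixel columns grow to the right and rows downward; lengths in mm; the calibration is good to about 2 mm. A picture is of the moment at which its call begins: read the wrist's pose just before it. camera_params takes no time and is no camera call.
A pose or a line that the arm cannot do raises ctrl.MotionError and nothing moves.
- ctrl.finish_job(): hands the job in, once; it reports no verdict.
The state is a dict: "t": time; "q": joint angles; "qvel": joint speeds; "tau": joint torques, N m; "eef_pos": TCP position; "eef_rot": TCP orientation; "force": force on the tool from outside, world axes, zero at the start; "wrist_torque": the same for the moment, N m; "grip_width": finger opening in mm.
Only numpy, scipy, OpenCV 4.12 (cv2) and the standard library are available. Lean on these libraries where they do the work, as an engineer would, in place of code of your own. Each camera call takes 0.05 s, during which the arm holds its last target.

## Task

Clamp the pink sharpening stone in its grey holder: turn the orange upright lever clockwise, seen from above, to screw the bolt down until its rubber foot is just snug on the stone, then fold the lever over until it lies fully closed. The stone is brittle, so go no tighter than snug before folding, but do not fold while the foot is still loose. Leave the dish, the lighter and the graphite block where they are.

Things in the scene. Friction and masses are not known exactly. Their poses are not given: they have to be found in the camera images.
- holder: Grey metal stone holder, fixed to the bench, base plate 110 x 130 x 14 mm with a bridge 104 mm long (its x), 36 mm deep (its y), 85 mm high. Origin: on the bench straight below the bolt's axis, z up. The base reaches from y = -41 to +89 mm, the stone lies along y under the bridge.
- bolt: The vertical bolt with its dark fork head (30 mm across) and lever. Origin: on the bolt's axis at the cross pin about which the lever folds, about 112 mm above the bench at first; it sinks as the bolt is screwed in; its axes do not turn with it. Below the bridge it ends in a sprung rubber foot, 21 mm across, that presses on the stone.
- lever_mid (a point): Middle of the orange lever blade, 45 mm from the cross pin; the blade is 10 mm thick (its x), 24 mm wide (its y) and ends 70 mm from the pin (25 mm past this point). Axes are the lever's: z runs from the pin to the lever's end, x points the way it folds (turning with the bolt). Upright with joint lever at 0.
- axle (a joint): Turn of the bolt in rad, growing as it is screwed in (clockwise from above), 14 mm down a turn; stays where left. Free turning takes only 0.03 N m. The foot starts 0.5 to 8 mm above the stone (not measured: feel for it). After it touches, the foot's press grows some 60 N a radian and the torque kept up after each small turn some 0.2 N m a radian; 15 to 80 N (torque 0.06 to 0.22 N m over free turning) is snug.
- lever (a joint): Fold of the lever in rad: 0 upright (open), 1.57 lying level (closed). It stays where it is left; folding pushes the foot down another 3 mm through a cam and adds about 67 N to the foot's press, taking up to about 12 N near the lever's end; a firm stop ends it.
- stone: Pink sharpening stone 22 x 85 x 14 mm, loose in the holder's seat between low steel lips; origin under its middle, long side along its y. It lies under the bridge with its middle 24 mm from the bolt's axis.
- dish: Shallow round bead dish, 85 mm across, 17 mm high, origin under its middle; a bystander.
- burner_lighter: Lighter lying flat, 24 x 65 x 12 mm, origin under its middle; a bystander.
- marver: Black graphite block 52 x 82 x 11 mm lying flat, origin under its middle; a bystander.
There are look-alikes about, which are no part of the job. Of the things that look like the holder, the larger one is meant. There is more than one size of the stone; the job needs the larger.

How it is judged (in metres and radians):
On the way:
1. the bolt is screwed in until its foot is snug on the stone (pressing with more than 8 N), with the lever still upright (within 0.3 rad) (contact force between stone and bolt above 8 N and value of joint lever below 0.3 rad), for 0.2 s.
At the end, for the whole second after the job is handed in: The lever is folded fully closed (joint above 1.45 rad) and the foot holds the still stone with more than 65 N (value of joint lever above 1.45 rad and contact force between stone and bolt above 65 N and linear speed of stone below 0.01 m/s); the robot touches nothing.
It fails at once if the foot presses the brittle stone with more than 160 N (contact force between stone and bolt above 160 N).
It fails at once if the bead dish is shifted by more than 15 mm (distance of dish from where it was at the start of the episode above 0.015 m).
It fails at once if the lighter is shifted by more than 15 mm (distance of burner_lighter from where it was at the start of the episode above 0.015 m).
It fails at once if the graphite block is shifted by more than 15 mm (distance of marver from where it was at the start of the episode above 0.015 m).
It also fails if it takes over 72 s, if anything falls off the work surface, if the arm or the gripper's body presses on something with over 40 N, if the wrist force passes 120 N, or if a joint passes its speed limit or range.

## Working session

There is one attempt and no reset: what is moved stays moved. The work goes in short steps, each a Python script; the robot and the scene stay as the last script left them, time stands still between calls to the robot, and variables do not carry over. Pictures are saved under pics/ and viewed, and the job is handed in when it is done.

```bash
ls; mkdir -p pics; python3 - <<'E'
from plant import ctrl, sensors, optics
import cv2,numpy as np
for n in ("scene","top"):
    im,d=optics.grab_frame(n); cv2.imwrite(f"pics/{n}0.png",im[:,:,::-1]); np.savez(f"{n}0.npz",im=im,d=d)
    print(n,optics.camera_params(n))
s=sensors.read_state(); print(s, ctrl.tcp_to_tips)
print(optics.camera_params("wrist"))
E
```

```text
pics
scene {'mtx': array([[496.8255142 ,   0.        , 320.67729495],
       [  0.        , 496.8255142 , 188.3489592 ],
       [  0.        ,   0.        ,   1.        ]]), 'R': array([[-0.88067805, -0.47370052,  0.00374024],
       [-0.27751948,  0.50951806, -0.81447792],
       [ 0.38391289, -0.71833082, -0.5801825 ]]), 't': array([537.65241716, 321.95034943, 937.56621168])}
top {'mtx': array([[406.20935901,   0.        , 316.00330833],
       [  0.        , 406.20935901, 200.33948417],
       [  0.        ,   0.        ,   1.        ]]), 'R': array([[ 0.00331413, -0.9999578 ,  0.00856795],
       [-0.9861208 , -0.0046903 , -0.16596313],
       [ 0.16599631, -0.00789901, -0.98609474]]), 't': array([ -64.6091033 ,  639.9220868 , 1025.09660429])}
{'t': 0.1, 'q': array([-1.43449424e+00,  2.07368297e-01,  1.54284920e+00,  3.97797074e-05,
        1.39350282e+00, -1.50485620e-01]), 'qvel': array([-0.00166437, -0.00297154, -0.00363105,  0.00052363, -0.0010599 ,
        0.00058271]), 'tau': array([-9.10121453e-04, -3.84095049e+01, -2.92548895e+01, -1.63597138e-04,
        4.92835039e-03, 
[... 254 characters left out ...]
3, -9.99997736e-01]]), 'force': array([ 0.49913421, -0.50273842, -0.16901556]), 'wrist_torque': array([ 0.01084698, -0.04961518, -0.04934935]), 'grip_width': 85.51475574735011} 25.0
{'mtx': array([[311.85943744,   0.        , 319.27732587],
       [  0.        , 311.85943744, 200.09261666],
       [  0.        ,   0.        ,   1.        ]]), 'T_tool_cam': array([[-6.60903826e-05, -9.63791176e-01, -2.66658141e-01,
         6.65663517e+01],
       [ 9.99999997e-01, -7.35879121e-05,  1.81243218e-05,
        -5.27149213e-01],
       [-3.70908772e-05, -2.66658139e-01,  9.63791178e-01,
        -1.37786330e+02],
       [ 0.00000000e+00,  0.00000000e+00,  0.00000000e+00,
         1.00000000e+00]])}
```

View pics/scene0.png

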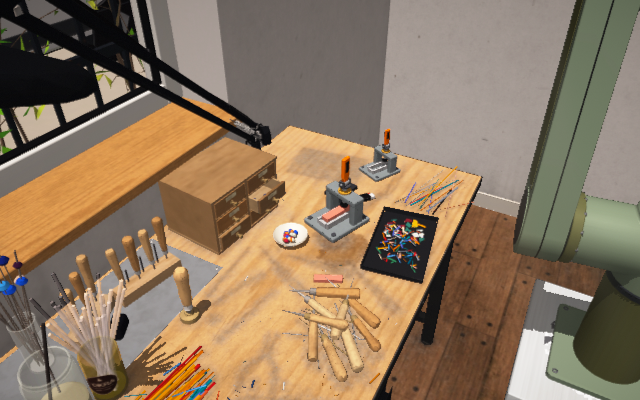

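View pics/top0.png

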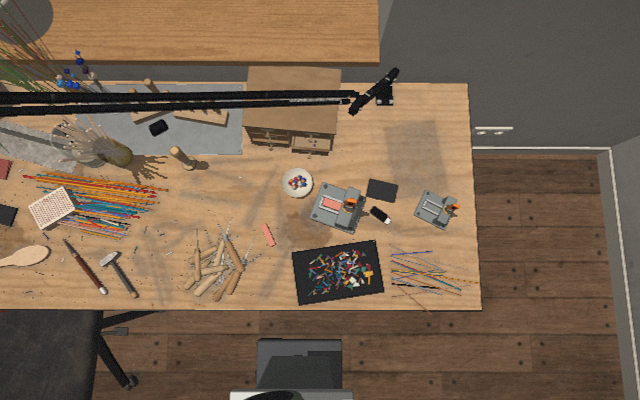

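Two holders are visible in the top view, at (338,207) and (435,208). The first looks larger and holds the pink stone. There is another pink stone loose at (268,233). I'll confirm with a crop and measure.

```bash
cat > h.py <<'E'
import numpy as np,cv2
from plant import ctrl, sensors, optics
def world(n,d):
    c=optics.camera_params(n); K=c["mtx"]; v,u=np.indices(d.shape)
    P=np.stack([(u-K[0,2])/K[0,0]*d,(v-K[1,2])/K[1,1]*d,d],-1)
    if n!="wrist": return (P-c["t"])@c["R"]
    s=sensors.read_state(); T=c["T_tool_cam"]
    return (P@T[:3,:3].T+T[:3,3])@s["eef_rot"].T+s["eef_pos"]
E
python3 - <<'E'
from h import *
a=np.load("top0.npz");im,d=a["im"],a["d"];W=world("top",d)
b=np.load("scene0.npz");ims,ds=b["im"],b["d"];S=world("scene",ds)
c1=cv2.resize(im[160:260,260:470],None,fx=3.8,fy=3.8,interpolation=cv2.INTER_CUBIC)[:290]
c2=cv2.resize(ims[120:250,270:410],None,fx=4,fy=4,interpolation=cv2.INTER_CUBIC)
cv2.imwrite("pics/c1.png",cv2.resize(im[160:260,260:470],None,fx=3.8,fy=3.8)[:,:,::-1]);cv2.imwrite("pics/c2.png",c2[:,:,::-1])
for n,I,X in(("top",im,W),("scene",ims,S)):
    hsv=cv2.cvtColor(I,cv2.COLOR_RGB2HSV)
    o=cv2.inRange(hsv,(8,180,120),(18,255,255))
    k,l,st,ce=cv2.connectedComponentsWithStats(o)
    for i in range(1,k):
        if st[i,4]>12:
            p=X[l==i]; print(n,"orange",st[i],ce[i].round(),p.mean(0).round(),p.min(0).round(),p.max(0).round())
    o=((abs(I[...,0].astype(int)-225)<40)&(I[...,1]<150)&(I[...,2]<150)&(I[...,2]>85)).astype(np.uint8)
    k,l,st,ce=cv2.connectedComponentsWithStats(o)
    for i in range(1,k):
        if st[i,4]>25:
            p=X[l==i]; print(n,"pink",st[i],ce[i].round(),p.mean(0).round(),p.min(0).round(),p.max(0).round(),cv2.minAreaRect(p[:,:2].astype(np.float32)))
# grey plates in the top view
sub=lambda u,v:W[v,u].round()
for uv in((338,207),(320,205),(435,208),(381,189),(379,214),(297,182)): print(uv,sub(*uv))
E
```

```text
top orange [ 43 171 125  20 313] [103. 181.] [699. 526.  13.] [461. -54.  -2.] [ 729.  702. 1118.]
top orange [ 31 176 127  32 822] [101. 192.] [665. 519.  32.] [461. -54.  -2.] [ 713.  724. 1118.]
top orange [346 198  11   5  38] [351. 200.] [ 620. -143.  179.] [ 615. -155.  158.] [ 625. -133.  185.]
top orange [449 204  11   5  26] [454. 206.] [ 616. -405.  123.] [ 612. -414.   94.] [ 621. -399.  135.]
top orange [ 74 210  23   5  41] [ 85. 212.] [607. 544.  54.] [600. 514.  50.] [612. 576.  59.]
top orange [ 99 213  22   6  35] [110. 216.] [596. 478.  59.] [590. 449.  54.] [603. 508.  64.]
top orange [ 76 219  18   6  26] [ 84. 221.] [584. 558.  32.] [577. 531.  26.] [591. 583.  38.]
top orange [ 97 224   9   4  16] [101. 225.] [573. 509.  38.] [570. 498.  27.] [576. 517.  45.]
top orange [108 226  12   4  19] [113. 227.] [567. 476.  40.] [564. 457.  30.] [571. 489.  46.]
top orange [ 81 230  38  10  45] [ 99. 234.] [550. 515.  29.] [538. 465.  24.] [561. 563.  34.]
top orange [368 276   2   8  16] [368. 280.] [ 433. -205.    2.] [ 423. -207.   -3.] [ 442. -203.    7.]
top orange 
[... 4380 characters left out ...]
274.  -2.] [582. 289.   5.] ((573.9597778320312, 281.7333679199219), (15.529210090637207, 12.854674339294434), 14.186363220214844)
scene pink [237 356  26  35 170] [247. 371.] [578. 345.   5.] [203. 302.  -5.] [590. 764. 804.] ((408.5441589355469, 548.01416015625), (49.14150619506836, 594.611083984375), 38.85301208496094)
scene pink [345 381   7  10  35] [348. 386.] [404. 282.   0.] [400. 273.  -3.] [409. 291.   3.] ((404.5772399902344, 282.3572998046875), (8.863308906555176, 18.37733268737793), 2.2851521968841553)
(338, 207) [ 625. -121.   38.]
(320, 205) [632. -73.  28.]
(435, 208) [ 628. -391.   10.]
(381, 189) [ 681. -243.    9.]
(379, 214) [ 610. -236.   10.]
(297, 182) [699.  -9.   8.]
```

```bash
sleep 1; ls pics
```

```text
c1.png
c2.png
scene0.png
top0.png
```

View pics/c1.png

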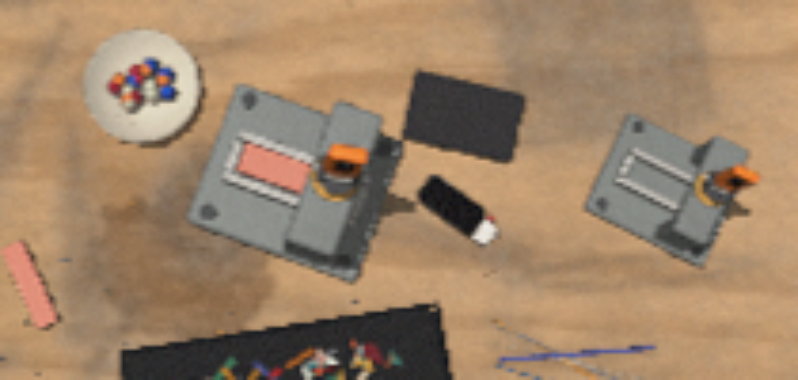

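View pics/c2.png

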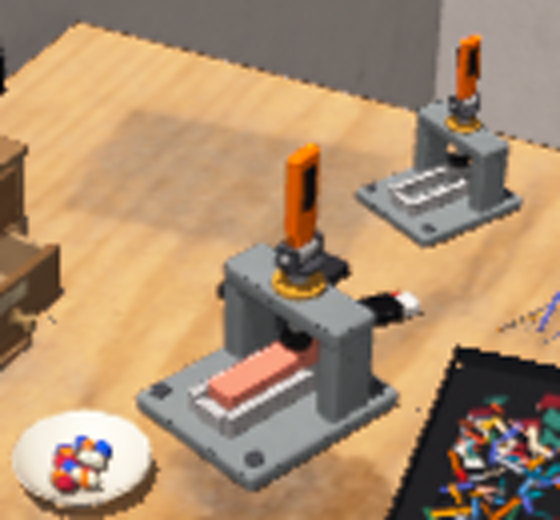

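The target is the larger holder, with its lever at scene (344,169) and the long pink stone under its bridge. The smaller one at scene (385,155) has an empty seat. The loose pink stone is smaller. Next I'll check the overhead lamp for clearance, then look with the wrist camera.

```bash
python3 - <<'E'
from h import *
a=np.load("top0.npz");W=world("top",a["d"])
for uv in((100,103),(250,100),(340,97),(370,93),(385,90),(290,90)): print(uv,W[uv[1],uv[0]].round())
R=np.array([[1,0,0],[0,-1,0],[0,0,-1.]])
for yaw in(0,):
    print(ctrl.solve_ik([560,-143,340],R))
ctrl.move_ptp([540,-143,320],R)
s=sensors.read_state();print(s["eef_pos"],s["q"],s["t"])
im,d=optics.grab_frame("wrist");np.savez("w1.npz",im=im,d=d,p=s["eef_pos"],R=s["eef_rot"])
cv2.imwrite("pics/w1.png",im[:,:,::-1])
E
```

```text
(100, 103) [896. 516.  85.]
(250, 100) [878. 105. 153.]
(340, 97) [ 859. -116.  217.]
(370, 93) [ 891. -194.  169.]
(385, 90) [ 955. -254.   49.]
(290, 90) [827.  -5. 323.]
[-3.99715570e-01  1.53409152e-01  1.39014469e+00 -4.44089210e-16
  1.59803881e+00  1.17108076e+00]
[ 539.72598417 -143.79157408  319.71263309] [-4.15128881e-01  1.19274303e-01  1.46907547e+00 -3.29664685e-04
  1.55367983e+00  1.15684784e+00] 2.125
```

View pics/w1.png

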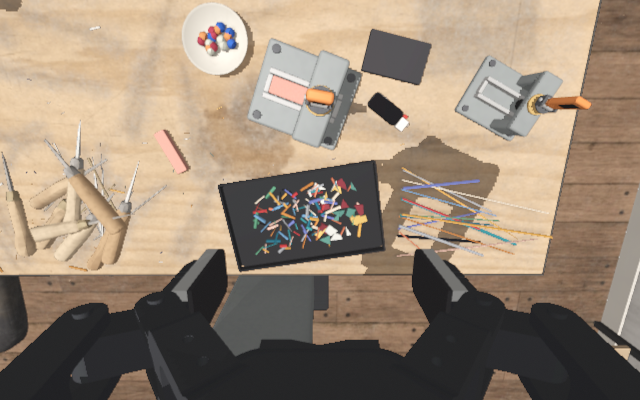

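The wrist view shows the target lever's top at (320,97) and its blade wide sideways, along about world y. I'll move closer and measure its position and yaw.

```bash
cat >> h.py <<'E'
def lever(im,W,box=None):
    hsv=cv2.cvtColor(im,cv2.COLOR_RGB2HSV)
    o=cv2.inRange(hsv,(5,140,90),(20,255,255))>0
    c=np.linalg.norm(W[...,:2]-[620,-140],axis=-1)<60
    return o&c&(W[...,2]>100)&(W[...,2]<200)
E
python3 - <<'E'
from h import *
R=np.array([[1,0,0],[0,-1,0],[0,0,-1.]])
ctrl.move_ptp([510,-143,260],R)
im,d=optics.grab_frame("wrist");W=world("wrist",d)
np.savez("w2.npz",im=im,d=d,W=W)
m=lever(im,W); v,u=np.nonzero(m);print(len(u),u.min(),u.max(),v.min(),v.max())
P=W[m];zt=P[:,2].max();print(P.min(0),P.max(0))
T=P[P[:,2]>np.percentile(P[:,2],60)]
top=P[P[:,2]>zt-4];print(len(top),top.mean(0),cv2.minAreaRect(top[:,:2].astype(np.float32)))
print(cv2.minAreaRect(P[:,:2].astype(np.float32)))
for z in range(110,190,10):
    q=P[abs(P[:,2]-z)<5]
    if len(q)>3: print(z,len(q),q.mean(0).round(1),q.min(0).round(1),q.max(0).round(1))
u0,v0=int(u.mean()),int(v.mean())
c=im[max(0,v0-70):v0+70,max(0,u0-90):u0+90]
cv2.imwrite("pics/w2.png",cv2.resize(c,None,fx=4,fy=4,interpolation=cv2.INTER_CUBIC)[:,:,::-1])
E
```

```text
576 302 338 30 64
[ 615.84977886 -155.5915382   124.67071693] [ 628.2999724  -132.75097176  185.84550458]
292 [ 621.58094696 -145.38029366  183.31477138] ((622.1638793945312, -144.31166076660156), (22.93037223815918, 9.938751220703125), 78.8375015258789)
((621.9369506835938, -144.4514617919922), (23.486392974853516, 10.329907417297363), 78.8375015258789)
130 35 [ 617.7 -144.1  130.4] [ 616.3 -151.5  125.5] [ 620.5 -133.4  134.8]
140 50 [ 617.7 -144.   139.5] [ 616.  -155.1  135.1] [ 620.  -133.7  144.9]
150 41 [ 617.5 -144.8  149.6] [ 616.  -155.3  145.6] [ 620.2 -133.4  154.7]
160 35 [ 617.6 -145.3  160.1] [ 616.  -155.6  155.2] [ 620.1 -133.6  164.3]
170 42 [ 617.7 -144.4  170.3] [ 616.  -155.1  165.2] [ 620.  -133.6  175. ]
180 365 [ 620.8 -145.2  182.4] [ 615.8 -155.6  175.3] [ 628.3 -132.8  184.9]
```

View pics/w2.png

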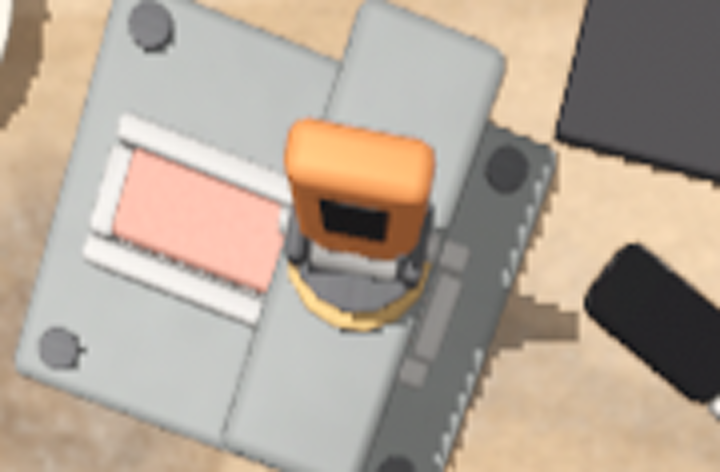

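The lever's top is at (622,-144,183) with the wide axis at about 79°. I'll grip it across its thickness from above, with the jaws along −11°.

```bash
cat >> h.py <<'E'
def Rz(a):
    return np.array([[np.cos(a),np.sin(a),0],[np.sin(a),-np.cos(a),0],[0,0,-1.]])
def avg(T=0.12,n=4):
    F=[];M=[]
    for _ in range(n):
        ctrl.hold(T/n); s=sensors.read_state(); F.append(s["force"]);M.append(s["wrist_torque"])
    return np.mean(F,0),np.mean(M,0),s
E
python3 - <<'E'
from h import *
b=np.load("scene0.npz");S=world("scene",b["d"]);m=lever(b["im"],S);P=S[m];print("scene lever",P.min(0).round(),np.median(P,0).round(),P.max(0).round())
a=np.radians(78.8); C=[621.7,-144.2]
t=lambda:round(sensors.read_state()["t"],2)
ctrl.move_ptp([*C,235],Rz(a)); print(t())
ctrl.gripper_to(40,20); print(t(),sensors.read_state()["q"].round(2))
F,M,s=avg(.2);print("free",F.round(2),M.round(3))
hit=ctrl.move_l([*C,169],vel=60,threshold=6);print(hit,t(),sensors.read_state()["eef_pos"])
F,M,s=avg(.2);print("down",F.round(2),M.round(3))
if not hit:
    im,d=optics.grab_frame("wrist");cv2.imwrite("pics/w3.png",im[:,:,::-1])
    ctrl.gripper_to(0,25);F,M,s=avg(.2);print("grip",F.round(2),M.round(3),s["grip_width"],s["eef_pos"],t())
E
```

```text
scene lever [ 615. -155.  119.] [ 620. -135.  154.] [ 630. -128.  184.]
3.78
4.29 [-0.36  0.34  1.38  0.    1.43 -0.17]
free [ 0.19  0.13 -0.34] [-0.013 -0.     0.005]
False 5.74 [ 622.15407405 -144.34862021  169.7087401 ]
down [ 0.23 -0.26  0.01] [ 0.014  0.002 -0.004]
grip [ 0.7  -0.38  0.41] [-0.031 -0.029 -0.033] 8.93742899149989 [ 621.80393468 -144.25070502  169.13504229] 6.57
```

View pics/w3.png

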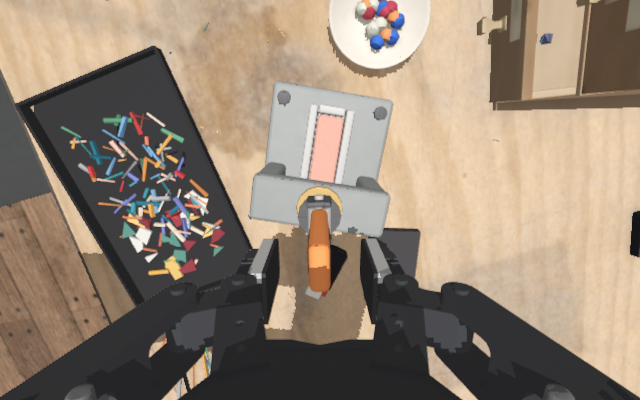

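The lever stands centred between the pads at (318,255). I'll turn it now in steps, following the thread down and reading torque about the axis.

```bash
cat > turn.py <<'E'
from h import *
import sys,json
def run(a0,p0,thr,step,amax,log=[]):
    """turn clockwise by steps; stop at torque > thr over the base"""
    phi=0
    while phi<amax-1e-6:
        phi+=step
        try: ctrl.move_l([p0[0],p0[1],p0[2]-14*phi/(2*np.pi)],rot=Rz(a0-phi),vel=20)
        except ctrl.MotionError as e: print("ME",e); break
        F,M,s=avg(.16); log.append(M[2])
        print(round(phi,2),"t",round(s["t"],2),"F",F.round(1),"M",M.round(3),"q6",s["q"][5].round(2),"a",np.degrees(np.arctan2(s["eef_rot"][1,0],s["eef_rot"][0,0])).round(1),s["eef_pos"].round(1))
        if M[2]>thr: break
    return phi
E
python3 - <<'E'
from turn import *
run(np.radians(78.8),[621.7,-144.2,169],0.13,0.2,0.6)
E
```

```text
0.2 t 7.08 F [0.4 0.1 0.6] M [-0.012 -0.054 -0.011] q6 0.03 a 67.4 [ 621.8 -144.2  168.7]
0.4 t 7.6 F [0.2 0.1 1.5] M [ 0.005 -0.043 -0.024] q6 0.23 a 56.0 [ 621.8 -144.2  168.2]
0.6 t 8.12 F [ 0.1 -0.1  1.6] M [ 0.026 -0.012 -0.02 ] q6 0.43 a 44.5 [ 621.8 -144.2  167.8]
```

```bash
python3 - <<'E'
from turn import *
run(np.radians(78.8)-.6,[621.7,-144.2,169-.6*14/6.2832],0.07,0.2,1.2)
im,d=optics.grab_frame("wrist");cv2.imwrite("pics/w4.png",im[:,:,::-1])
E
```

```text
0.2 t 8.63 F [ 0.3 -0.2  2.3] M [ 0.071 -0.023 -0.018] q6 0.63 a 33.1 [ 621.7 -144.2  167.3]
0.4 t 9.15 F [-0.3  0.6  2.6] M [ 0.114 -0.041 -0.025] q6 0.83 a 21.6 [ 621.7 -144.2  166.9]
0.6 t 9.67 F [0.  0.6 3.9] M [ 0.118  0.049 -0.037] q6 1.03 a 10.1 [ 621.8 -144.2  166.5]
0.8 t 10.18 F [-0.3  1.1  4.6] M [0.193 0.059 0.063] q6 1.23 a -1.3 [ 621.8 -144.2  166.1]
1.0 t 10.7 F [-0.2  1.7  5.3] M [0.204 0.106 0.124] q6 1.43 a -12.7 [ 621.8 -144.2  165.7]
```

View pics/w4.png

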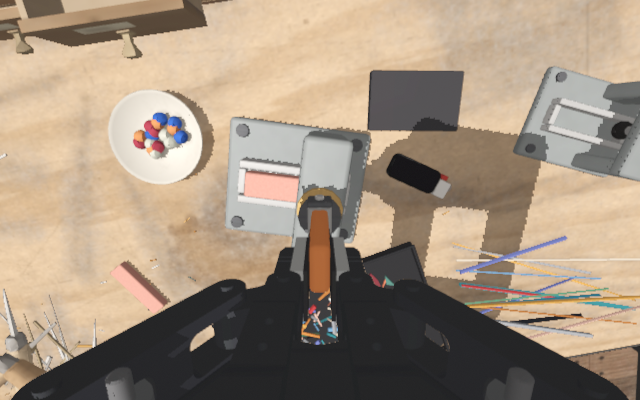

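Torque was flat at about −0.025, then rose to 0.063 and 0.124 on the last two steps, so the foot has touched. I'll re-measure at rest.

```bash
python3 - <<'E'
from turn import *
for i in range(4):
    F,M,s=avg(.3,12);print(F.round(2),M.round(3),s["t"])
E
```

```text
[-0.25  1.12  4.78] [0.212 0.091 0.119] 11.05
[-0.37  1.15  5.31] [0.207 0.104 0.088] 11.35
[-0.39  1.21  5.14] [0.212 0.097 0.104] 11.65
[-0.44  0.87  5.33] [0.206 0.11  0.11 ] 11.95
```

Torque is about 0.13 N·m over free. Angle since contact suggests a lower press, around 20 N. One more small step will check the slope and settle mid-range.

```bash
python3 - <<'E'
from turn import *
a0=np.radians(78.8)-1.6
run(a0,[621.7,-144.2,169-1.6*14/6.2832],9,0.12,0.12)
F,M,s=avg(.5,20);print(F.round(2),M.round(3),s["t"],s["q"],s["grip_width"])
E
```

```text
0.12 t 12.38 F [-0.4  1.   5.1] M [0.207 0.106 0.109] q6 1.55 a -19.6 [ 621.8 -144.2  165.4]
[-0.31  1.24  5.12] [0.213 0.118 0.098] 12.8833 [-3.63352934e-01  3.98043710e-01  1.44455811e+00  1.48854872e-04
  1.29870205e+00  1.54955887e+00] 9.306486607594286
```

```bash
python3 - <<'E'
from h import *
im,d=optics.grab_frame("wrist");np.savez("w5.npz",im=im,d=d)
i2,d2=optics.grab_frame("scene")
c=cv2.resize(im[160:300,250:390],None,fx=4,fy=4,interpolation=cv2.INTER_CUBIC)[:560]
cv2.imwrite("pics/w5.png",c[:,:,::-1])
cv2.imwrite("pics/s5.png",cv2.resize(i2[140:250,290:400],None,fx=5,fy=5,interpolation=cv2.INTER_CUBIC)[:,:,::-1])
E
```

```text
(no output)
```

View pics/w5.png

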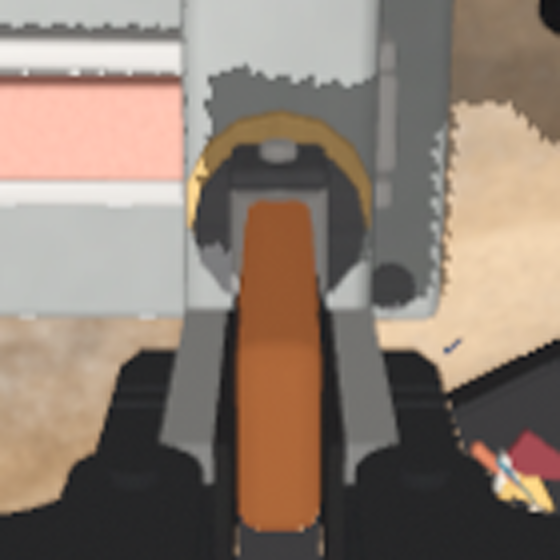

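View pics/s5.png

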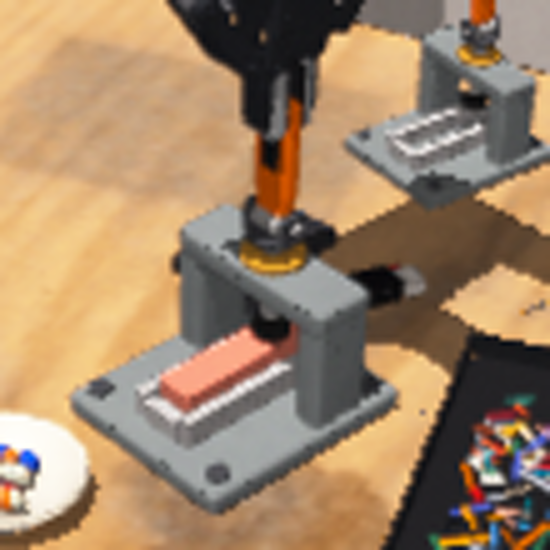

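The blade is still square in the jaws and the foot is on the stone (scene crop around (268,325)). One more step, with a longer average, will settle the torque slope.

```bash
python3 - <<'E'
from turn import *
a0=np.radians(78.8)-1.72
for k in (1,2):
    phi=0.08*k
    ctrl.move_l([621.7,-144.2,169-(1.72+phi)*14/6.2832],rot=Rz(a0-phi),vel=20)
    F,M,s=avg(.5,25);print(phi,F.round(2),M.round(3),s["t"],s["eef_pos"].round(2),np.degrees(np.arctan2(s["eef_rot"][1,0],s["eef_rot"][0,0])).round(2))
    if M[2]>.17: break
E
```

```text
0.08 [-0.48  1.15  5.18] [0.209 0.096 0.202] 13.65 [ 621.84 -144.16  165.29] -24.17
```

```bash
python3 - <<'E'
from turn import *
for i in range(3):
    F,M,s=avg(.4,20);print(F.round(2),M.round(3),s["t"],s["wrist_torque"].round(3), s["tau"][5].round(3))
E
```

```text
[-0.55  1.04  5.5 ] [0.21  0.112 0.208] 13.9833 [0.185 0.098 0.222] 0.204
[-0.41  1.15  5.17] [0.207 0.104 0.219] 14.3167 [0.214 0.081 0.194] 0.204
[-0.24  1.01  5.28] [0.208 0.097 0.213] 14.65 [0.227 0.097 0.261] 0.204
```

tau[5] agrees with 0.20 N·m, so the press is real and grown. By angle it is about 25–55 N, and by torque no more than about 70 N. That is snug, so I'll stop turning. Next I'll open the jaws a little and find the fold direction by nudging the lever gently both ways.

```bash
python3 - <<'E'
from h import *
s=sensors.read_state();p0=s["eef_pos"].copy();R0=s["eef_rot"];y=R0[:,1]
print("y dir deg",np.degrees(np.arctan2(y[1],y[0])))
ctrl.gripper_to(30,25)
F,M,s=avg(.2);print("rel",F.round(2),M.round(3),s["grip_width"],s["tau"][5])
p0=np.array([621.8,-144.2,166])
ctrl.move_l(p0,vel=40)
for sg in(1,-1):
    hit=ctrl.move_l(p0+sg*y*[1,1,0]*15,vel=25,threshold=7)
    F,M,s=avg(.1);print(sg,hit,((s["eef_pos"]-p0)@y).round(2),"F along y",(F@y).round(2),F.round(1),s["t"])
    ctrl.move_l(p0,vel=60)
im,d=optics.grab_frame("wrist");cv2.imwrite("pics/w6.png",im[100:350,200:440,::-1])
E
```

```text
y dir deg -114.1671483233577
rel [ 0.22 -0.14 -0.29] [ 0.     0.021 -0.035] 29.827767068972314 -0.0016931703066802584
1 True 10.72 F along y -1.04 [1.  0.7 0.3] 16.05
-1 True -10.0 F along y 1.28 [-0.2 -1.3  1.3] 16.975
```

View pics/w6.png

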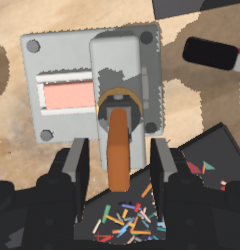

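```bash
python3 - <<'E'
from h import *
s=sensors.read_state();y=s["eef_rot"][:,1]*[1,1,0]
p0=np.array([621.8,-144.2,166])
for sg in(1,-1):
    ctrl.move_l(p0+sg*y*8.5,vel=60)
    for d in np.arange(9,15.1,.5):
        ctrl.move_l(p0+sg*y*d,vel=15)
        s=sensors.read_state();f=s["force"]@y
        print(sg,d,"act",((s["eef_pos"]-p0)@y).round(2),"F",f.round(1))
        if abs(f)>14: break
    ctrl.move_l(p0,vel=60)
print(s["t"])
E
```

```text
1 9.0 act 9.0 F -0.3
1 9.5 act 9.47 F 0.6
1 10.0 act 9.58 F -1.1
1 10.5 act 9.77 F -3.8
1 11.0 act 9.92 F -4.9
1 11.5 act 10.04 F -6.3
1 12.0 act 10.21 F -7.2
1 12.5 act 10.53 F -7.6
1 13.0 act 10.89 F -8.6
1 13.5 act 11.29 F -8.1
1 14.0 act 11.75 F -8.3
1 14.5 act 12.16 F -7.7
1 15.0 act 12.63 F -7.2
-1 9.0 act -8.55 F 1.6
-1 9.5 act -8.68 F 4.9
-1 10.0 act -9.41 F 5.1
-1 10.5 act -9.92 F 5.7
-1 11.0 act -10.14 F 5.6
-1 11.5 act -10.26 F 5.9
-1 12.0 act -10.34 F 7.2
-1 12.5 act -10.4 F 8.2
-1 13.0 act -10.47 F 9.5
-1 13.5 act -10.57 F 10.7
-1 14.0 act -10.63 F 10.3
-1 14.5 act -10.72 F 12.3
-1 15.0 act -10.79 F 13.3
24.825
```

The lever gives way along +y of the tool (−114°, away from the stone) at about 8 N. The other way is a hard stop. I'll fold it that way with closed fingertips on its back, following an arc around the pin.

```bash
cat > fold.py <<'E'
from h import *
ang=np.radians(-114.2); f=np.array([np.cos(ang),np.sin(ang),0]); z=np.array([0,0,1.])
pin=np.array([621.8,-144.2,108.5]); Rf=Rz(ang+np.pi)
def tcp(th,r=58,off=5.): # fingertip leading corner on the back face
    c=pin+r*(np.sin(th)*f+np.cos(th)*z)+off*(-np.cos(th)*f+np.sin(th)*z)
    return c-11*f+25*z
E
python3 - <<'E'
from fold import *
s=sensors.read_state();p=s["eef_pos"]
ctrl.move_l([p[0],p[1],230],vel=120)
st=tcp(0)-18*f
ctrl.move_ptp([st[0],st[1],230],Rf); ctrl.gripper_to(0,25)
print(ctrl.move_l(st,vel=80,threshold=8),sensors.read_state()["t"],sensors.read_state()["q"].round(2))
for th in np.linspace(0,1.0,8):
    ctrl.move_l(tcp(th,off=3),vel=40)
    s=sensors.read_state();print(th.round(2),s["force"].round(1),(s["eef_pos"]-tcp(th,off=5)).round(1),s["t"])
    if np.linalg.norm(s["force"])>35: print("stop");break
im,d=optics.grab_frame("scene");cv2.imwrite("pics/s7.png",cv2.resize(im[120:250,270:420],None,fx=4,fy=4)[:,:,::-1])
E
```

```text
False 28.3 [-0.31  0.39  1.4   0.    1.35  0.11]
0.0 [-0.7 -0.3 -0. ] [-0.9 -2.   0.1] 28.95
0.14 [ 0.   1.2 -0.3] [-0.9 -2.  -0.3] 29.3083
0.29 [ 0.1  0.2 -0. ] [-1.  -2.  -0.7] 29.6667
0.43 [ 0.2 -0.6  0.1] [-1.  -1.9 -1. ] 30.025
0.57 [-0.1  0.7  0.2] [-0.9 -1.7 -1.4] 30.3833
0.71 [0.1 0.  0.3] [-0.9 -1.5 -1.6] 30.7417
0.86 [ 0.3 -0.2 -0.6] [-0.9 -1.3 -1.9] 31.1
1.0 [-0.5  0.6  0.6] [-0.8 -1.  -2.2] 31.4583
```

View pics/s7.png

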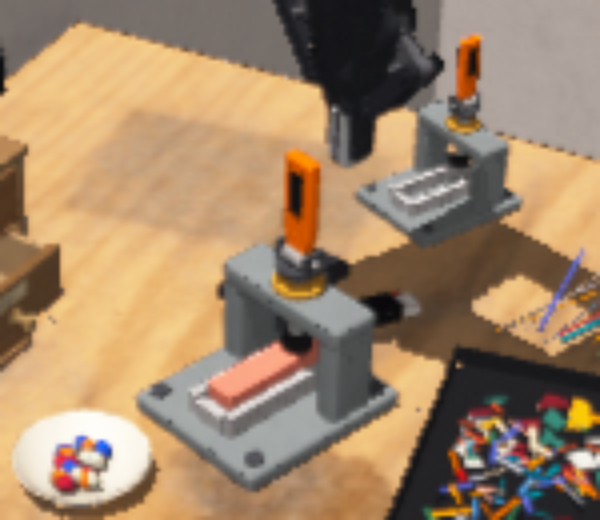

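```bash
python3 - <<'E'
from fold import *
s=sensors.read_state();print(s["grip_width"],s["eef_pos"],s["eef_rot"].round(3),tcp(1.0))
im,d=optics.grab_frame("wrist");W=world("wrist",d);m=lever(im,W);P=W[m];print(len(P),P.min(0),P.max(0),np.median(P,0))
cv2.imwrite("pics/w8.png",im[:,:,::-1])
i2,d2=optics.grab_frame("top");cv2.imwrite("pics/t8.png",cv2.resize(i2[150:260,280:420],None,fx=4,fy=4)[:,:,::-1])
W=world("top",d2);m=lever(i2,W);P=W[m];print(len(P),P.min(0),P.max(0))
E
```

```text
0.03866765967587297 [ 606.84559957 -177.24069724  167.18045932] [[ 0.41   0.912 -0.   ]
 [ 0.912 -0.41   0.   ]
 [ 0.    -0.    -1.   ]] [ 607.41014151 -176.21888723  169.04488866]
1125 [ 609.58538247 -151.22335798  115.35885229] [ 632.71005042 -135.69803729  179.7496391 ] [ 622.09436285 -141.80296652  175.52080357]Traceback (most recent call last):
  File "<stdin>", line 6, in <module>
    return umr_minimum(a, axis, None, out, keepdims, initial, where)
ValueError: zero-size array to reduction operation minimum which has no identity
```

View pics/w8.png

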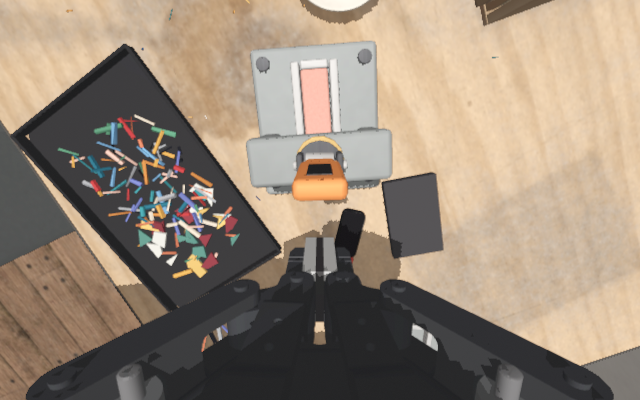

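View pics/t8.png

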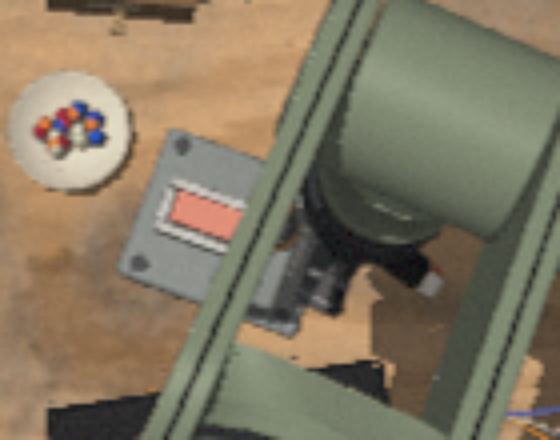

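```bash
python3 - <<'E'
from fold import *
im,d=optics.grab_frame("wrist");W=world("wrist",d);s=sensors.read_state()
L=(W-s["eef_pos"])@s["eef_rot"]
for v in range(228,285,6): print(v,L[v,312].round(),L[v,326].round(),im[v,312])
for uv in((320,190),(320,168),(320,182),(300,190),(340,190)): print(uv,W[uv[1],uv[0]].round(1))
for n in("scene",):
    i2,d2=optics.grab_frame(n);S=world(n,d2);m=lever(i2,S);P=S[m];print(len(P),P.min(0),P.max(0),np.median(P,0))
print(s["t"])
E
```

```text
228 [-48.  -9. 168.] [-48.   6. 169.] [219 190 158]
234 [-54.  -9. 168.] [-54.   6. 168.] [128 107  86]
240 [11. -4. -3.] [10.  2. -2.] [151 149 147]
246 [11. -4. -9.] [ 11.   2. -10.] [151 149 146]
252 [ 11.  -4. -16.] [ 11.   2. -16.] [151 150 147]
258 [ 11.  -4. -22.] [ 11.   2. -22.] [151 149 146]
264 [ 10.  -4. -26.] [ 11.   2. -27.] [151 149 147]
270 [ 11.  -4. -32.] [ 10.   1. -30.] [151 149 146]
276 [ 11.  -4. -38.] [  9.   1. -33.] [57 57 59]
282 [ 11.  -4. -41.] [ 11.   1. -42.] [48 48 50]
(320, 190) [ 621.4 -143.6  178.2]
(320, 168) [ 623.5 -139.   152.9]
(320, 182) [ 622.7 -140.7  177.1]
(300, 190) [ 613.7 -140.2  178. ]
(340, 190) [ 629.  -147.2  177.5]
182 [ 609.30319071 -146.30413117  115.78503595] [ 634.16432883 -133.35965853  180.44707353] [ 617.6417985  -139.10022482  150.96268867]
31.6583
```

The depth image shows the shut fingertips ending at about tool z = 0, not the 25 mm reported. The fingers therefore passed over the lever, which is still upright and untouched. I'll repeat the move using the measured tip position and watch the force.

```bash
sed -i 's/-11\*f+25\*z/-11*f+0*z/' fold.py; python3 - <<'E'
from fold import *
im,d=optics.grab_frame("wrist");W=world("wrist",d);s=sensors.read_state()
L=(W-s["eef_pos"])@s["eef_rot"]
for v in range(233,242): print(v,L[v,312].round(1),L[v,326].round(1))
p=s["eef_pos"];ctrl.move_l([p[0],p[1],225],vel=150)
st=tcp(0)-18*f
ctrl.move_l([st[0],st[1],225],vel=150)
print(ctrl.move_l(st,vel=80,threshold=8),sensors.read_state()["t"])
for th in np.linspace(0,0.4,4):
    ctrl.move_l(tcp(th,off=3),vel=40)
    s=sensors.read_state();print(th.round(2),s["force"].round(1),(s["eef_pos"]-tcp(th,off=5)).round(1),s["t"])
    if np.linalg.norm(s["force"])>30: print("stop");break
im,d=optics.grab_frame("scene");cv2.imwrite("pics/s9.png",cv2.resize(im[120:250,270:420],None,fx=4,fy=4)[:,:,::-1])
E
```

```text
233 [-53.4  -8.7 168.6] [-53.1   6.  167.9]
234 [-54.3  -8.7 168.1] [-53.8   6.  167. ]
235 [-55.1  -8.6 167.3] [-55.6   6.  168.5]
236 [-56.6  -8.7 168.3] [-56.9   6.1 169. ]
237 [-57.8  -8.7 168.5] [-57.8   6.1 168.5]
238 [10.9 -4.5 -0.9] [10.5  2.1  0.1]
239 [10.8 -4.5 -1.8] [10.7  2.1 -1.6]
240 [10.4 -4.5 -2.1] [10.5  2.  -2.5]
241 [10.7 -4.5 -3.9] [10.8  2.  -4.3]
False 33.7917
0.0 [1.5 5.1 1. ] [-0.1 -0.9  0.5] 34.4417
0.13 [3.5 6.  1.2] [ 0.3 -0.4  0.5] 34.7833
0.27 [3.2 6.  2. ] [ 0.5 -0.4  0.5] 35.125
0.4 [2.5 6.1 2.8] [ 0.7 -0.5  0.5] 35.4667
```

View pics/s9.png

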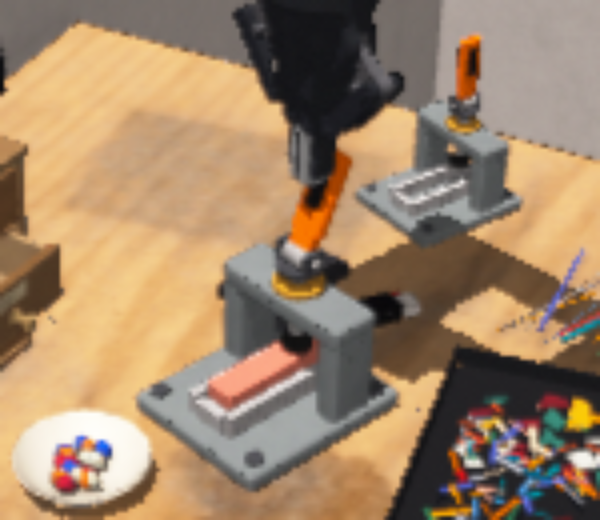

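It is folding, with the lever tilted and about 7 N on the tool. Continuing to level and then to the stop.

```bash
python3 - <<'E'
from fold import *
for th in np.linspace(0.5,1.57,10):
    ctrl.move_l(tcp(th,off=3),vel=40)
    s=sensors.read_state();print(th.round(2),s["force"].round(1),(s["eef_pos"]-tcp(th,off=5)).round(1),round(s["t"],2))
    if np.linalg.norm(s["force"])>35: print("stop");break
else:
    for k in np.arange(1,9):
        ctrl.move_l(tcp(1.57,off=3-1.5*k),vel=20)
        s=sensors.read_state();print(k,s["force"].round(1),s["eef_pos"].round(1),round(s["t"],2))
        if s["force"][2]>26: break
im,d=optics.grab_frame("scene");cv2.imwrite("pics/s10.png",cv2.resize(im[120:250,270:420],None,fx=4,fy=4)[:,:,::-1])
E
```

```text
0.5 [2.5 5.4 2.5] [ 0.9 -0.5  0.6] 35.81
0.62 [4.4 6.  4.2] [ 1.1 -0.6  0.6] 36.13
0.74 [3.  5.5 4.4] [ 1.3 -0.7  0.6] 36.46
0.86 [3.4 5.9 4.6] [ 1.5 -0.7  0.6] 36.78
0.98 [3.2 4.6 5.3] [ 1.7 -0.6  0.6] 37.11
1.09 [3.3 3.9 5.4] [ 1.9 -0.6  0.6] 37.43
1.21 [2.9 4.8 6.1] [ 2.1 -0.5  0.7] 37.76
1.33 [2.  3.5 6.7] [ 2.3 -0.3  0.8] 38.08
1.45 [2.9 4.  6.5] [ 2.6 -0.   0.9] 38.41
1.57 [-0.5  6.9 18.1] [3.5 0.1 3.9] 38.73
1 [-2.3  7.9 22.6] [ 606.3 -187.1  117.3] 38.98
2 [-4.3  7.9 28. ] [ 606.6 -187.2  117.2] 39.23
```

View pics/s10.png

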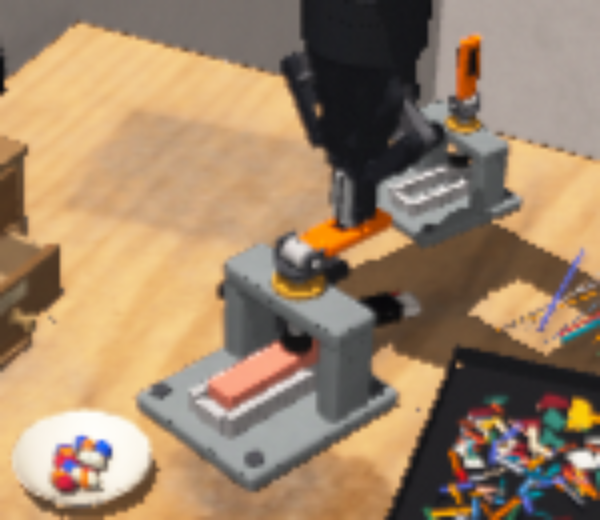

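The force jumped to 18–28 N without further motion, so this is the stop. I'll back off and measure how level the lever is.

```bash
python3 - <<'E'
from fold import *
s=sensors.read_state();p=s["eef_pos"];ctrl.move_l([p[0],p[1],190],vel=80)
ctrl.move_l([p[0]-80*f[0]*-1,p[1]+80*f[1],240],vel=150)
F,M,s=avg(.2);print(F.round(2),s["t"],s["eef_pos"])
for n in("wrist","scene"):
    im,d=optics.grab_frame(n);W=world(n,d)
    hsv=cv2.cvtColor(im,cv2.COLOR_RGB2HSV);o=cv2.inRange(hsv,(5,140,90),(20,255,255))>0
    m=o&(np.linalg.norm(W[...,:2]-(pin+40*f)[:2],axis=-1)<50)&(W[...,2]>90)&(W[...,2]<140)
    P=W[m]-[*pin[:2],0];r=P@f;A=np.c_[r,np.ones_like(r)]
    g=abs(P[:,2]-np.median(P[:,2]))<6
    # top face only: robust fit
    for _ in range(5):
        c=np.linalg.lstsq(A[g],P[g,2],rcond=None)[0];e=P[:,2]-A@c;g=e>-1.5*1 if _<4 else g
        g&=abs(e)<3
    print(n,len(P),g.sum(),"r",r.min().round(1),r.max().round(1),"slope",c[0].round(3),"z at pin",c[1].round(1),P[:,2].max().round(1))
    cv2.imwrite(f"pics/f_{n}.png",(im if n=="wrist" else cv2.resize(im[120:250,270:420],None,fx=4,fy=4))[:,:,::-1])
E
```

```text
[ 0.26  0.6  -0.14] 41.425 [ 573.73665872 -259.06096709  239.07010098]
wrist 382 347 r 7.5 69.4 slope 0.006 z at pin 112.3 115.2
scene 158 90 r -9.6 68.5 slope -0.025 z at pin 115.2 117.3
```

View pics/f_wrist.png

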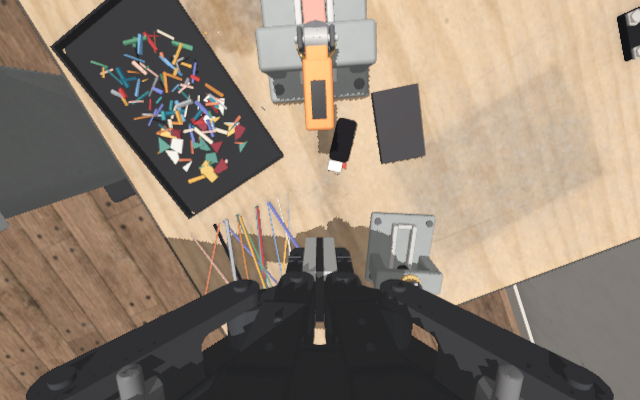

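View pics/f_scene.png

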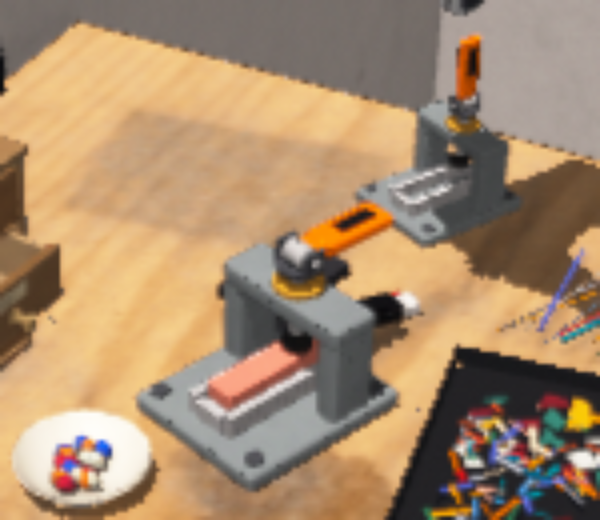

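The lever is level (slope 0.006 wrist, −0.025 scene), the stop was felt, and the stone and bystanders look unmoved. The robot is clear at about 0 N, so I'm handing in.

```bash
python3 - <<'E'
from plant import ctrl,sensors
ctrl.finish_job();print(sensors.read_state()["t"])
E
```

```text
the job is handed in; nothing more can be done
the job is handed in; nothing more can be done
```

I screwed the bolt of the larger holder clockwise about 1.8 rad until the foot was snug on the pink stone. I then folded the lever over to its stop and handed the job in at about 41.5 s.

**Last checks**
- **Lever:** it is level, with a slope of 0.006 by the wrist camera and −0.025 by the scene camera. The stop was felt: the force rose from 18 to 28 N with almost no further motion.
- **Robot and bystanders:** the arm was clear and reading about 0 N. By eye in the last pictures, the stone, dish, lighter and graphite block looked unmoved.

**What disagreed or stayed uncertain**
- **Foot press:** I could only infer it, not measure it. The final torque was about 0.21 N·m. Against the flat baseline of about −0.02 N·m that is about 0.23 N·m over free turning, slightly past the 0.22 limit. If free turning is really the quoted 0.03 N·m, it is about 0.18. The torque also rose unevenly from step to step. The turning angle since contact suggested a lower press, roughly 25–55 N, so after folding I expect roughly 90–130 N.
- **Fingertip position:** the shut fingertips sat at about tool z = 0 in the depth image, not the 25 mm reported. My first fold pass therefore went over the lever without touching it, and the second, using the measured tip, folded it at about 6–8 N.

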